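# Latch the bench light and hold the sample cell in its beam

## Task

First swing the latch bar on top of the bench light round until it rests fully home in its catch. Then pick up the rectangular glass sample cell by its two frosted faces only, never touching the clear ones, and hold it still and upright in the air in the lamp's light path between the lens and the viewing card, centred on the beam with its clear faces square to the light. Finish while still holding it there; leave the two round vials and the jar alone.

Things in the scene. Friction and masses are not known exactly. Their poses are not given: they have to be found in the camera images.
- bench: Bench light, fixed: aluminium base plate (8 mm thick; x -65..65, y -95..215 mm) with grey lamp housing, black snout with lit lens, white viewing card. Origin on the table under the light path's middle, where the black cross line meets the axis line; z up, y along the path from card to lamp. Housing x -65..65, y 85..215 mm, top 105 mm high.
- beam (a point): Middle of the light path, in the air on the beam's axis, 85 mm above the table. Axes as bench: y along the level beam, z up. Lens face 57 mm away at +y (snout 38 mm in diameter), card's face 72 mm away at -y (card 100 mm wide, 6 mm thick, top 125 mm above the table). The path is open above and on both x sides.
- latch (a joint): Angle (rad) of the latch, a flat steel bar on the housing's top turning level about an upright pivot. 0 = fully home in its catch (hard stop), lying along bench +x; positive = swung away towards bench +y (anticlockwise from above), at most 1.6. Light friction keeps it where it is left: about 0.6 N at the peg moves it.
- latch_peg (a point): Half-way up the upright black peg on the latch bar, to push or pinch: 12 mm in diameter, 113 to 141 mm above the table (this point 127 mm), 55 mm from the pivot. The bar is 12 mm wide, 107 to 113 mm above the table, its tip 113 mm from the pivot; this point's x axis runs along the bar away from the pivot.
- latch_hinge (a point): The latch's upright pivot, on the housing's top at bench x -55, y 150 mm; this point 110 mm above the table. Axes as bench. The catch is a small steel bracket at bench x 44..62, y 137..159 mm, top 125 mm high, open towards +y, where the bar's tip swings in.
- cell_center (a point): Centre of the loose sample cell: rectangular, 28 (x) by 40 (y) by 60 mm tall, black top, about 90 g, upright on the cork rest; this point 30 mm above its foot, z up. The two larger faces (normal to x, 28 mm apart) are frosted, whitish: grip here. The two smaller faces (normal to y, set back 1.5 mm) are clear glass, not to be touched; light passes through them. Either may face the lamp.
- cell: The same sample cell; origin at the centre of its foot, same axes.
- rest: Fixed flat cork rest 270 x 85 mm (x, y), 10 mm thick, origin under its centre; cell and vials stand on it in a row along its x, about 90 mm apart, in any order.
- vial1_center (a point): Round glass vial with a black cap, 30 mm in diameter, 61 mm tall, on the rest; this point is 30 mm above its foot. Leave alone.
- vial2_center (a point): The second vial, the same.
- jar_center (a point): Amber glass jar, 64 mm in diameter, 85 mm tall, on the table beyond the bench light; this point is 43 mm above the table. Leave alone.

How it is judged:
By the outcome, as a careful person would: the job done as asked, in the order asked, and still so for the second after the job is handed in, while the arm keeps its last pose, push and grip.
It also fails if it takes over 56 s, if anything falls off the work surface, if the arm or the gripper's body presses on something with over 40 N, if the wrist force passes 120 N, or if a joint passes its speed limit or range.

## Robot

A 6-joint arm with a two-finger parallel gripper is mounted at the origin on the work surface. World frame = base frame: x ahead of the robot, y to its left, z up, the work surface at z = 0. Lengths are in mm, angles in rad, forces in N, time in s.
With the tool pointing down it reaches from about 300 to 850 mm from the base axis. Payload 5.4 kg.
Tool frame: the origin (TCP) lies at the very end of the fingers, on their centre line; the grasp point (between the pads) lies robot.grip_point_offset behind it (robot.grip_point_offset is the distance from the TCP to the grasp point, in mm); x points along the fingers, z is the direction in which the jaws open and shut, and the axes are right-handed (so a half turn about x gives the same grasp; the last joint's range is limited). The gripper opens to 85 mm and grips with 20 to 120 N. Pads are 22 mm wide; open, the fingers measure 114 mm over their backs; the gripper's body (76 mm by 85 mm) begins 54 mm behind the grasp point. The pads swing forward as they close: fully open they stand 13 mm farther back than shut.
Start: joints at [1.011, 0.158, 1.597, -0, 1.386, -0.21], TCP at [197.067, 540.158, 231.299] pointing down, gripper open.
Joint ranges: [-2.91, 2.91], [-0.94, 2.29], [0.18, 2.7], [-1.29, 4.43], [0.17, 2.64], [-3, 3]. Speed limits (rad/s): [2.57, 2.57, 3.14, 3.14, 3.14, 3.14].

## Interface

Orientations are given as a unit quaternion [w, x, y, z].
In Python, from plant import robot gives the robot as it stands. The module is installed in compiled form; this text tells all that it offers.
- The arm moves only by the tool apply_moves, never from a script. Its argument "targets" is a list of rows, each an object of numbers: "tx", "ty", "tz": the shift along the tool's x, y, z in mm; "ax", "ay", "az": the turn, a rotation vector about the tool's x, y, z in degrees; "jaw": the gripper's target within -1 to 1 (fully open at 1, half-way at 0, shut at -1). In form: [{"tx": .., "ty": .., "tz": .., "ax": .., "ay": .., "az": .., "jaw": ..}, ...]. A call has 1 to 8 rows; each row is the pose to reach, as a shift and turn from the pose commanded when the call began, along the tool's axes at that moment; what a row does not reach only later rows make up. A row lasts 1/12 s, in which the tool goes at most 41.7 mm and 7.16 degrees, less where a joint would pass 70% of its speed; a pose out of reach is approached as far as the arm can. A call with a gripper value outside its range is refused whole. The fingers move at their own pace and stop on an object; "force" is the grip in N (left out, the last holds). Time passes only in rows, so rows that repeat a pose let the fingers close. It gives the time, the measured TCP pose, the force and the opening at its end, in the units of the state.
- robot.observe(): the state, without advancing time (a new reading comes with each control period).
- robot.camera(name): name is "scene" or "top"; returns the picture (420x560x3 uint8, red, green, blue); there is no depth.
- robot.camera_model(name): a dict with "fx", "fy", "cx", "cy" (pixels), "eye" and "orientation" of the camera in the world. Camera axes: x right, y down, z forward; pixel columns grow to the right and rows downward; lengths in mm; the calibration is good to about 2 mm. A picture is of the moment at which its call begins. camera_model takes no time and is no camera call.
- robot.sign_off(): hands the job in, once; it reports no verdict.
Trained networks look in the newest picture that a camera, given by its name, has taken for a name from the list of things; names that differ only in an ending like _2 or _b are one class to them, and where a whole thing is asked for, a point or a joint stands for the part that bears it (a point fixed in the world has none). Each returns a list of dicts, best first, with "score" (0 to 1); they miss things now and then, are a little off and sometimes report something else, mostly with a low value. They report only what shows in the picture. A call takes as long as a camera call.
- robot.boxes_of(camera, label): "bbox" ([left, top, right, bottom] in pixels, round what is visible of it).
- robot.regions_of(camera, label): "region" (420x560 bool, what is visible of it) and "bbox" ([left, top, right, bottom] in pixels, round what is visible of it).
- robot.tip_of(camera, label): "uv" ([column, row] in pixels: a listed point, or the origin of a listed thing).
The state is a dict: "t": time; "qpos": joint angles; "dq": joint speeds; "effort": joint torques, N m; "ee_pos": TCP position; "eef_rot": TCP orientation; "force": force on the tool from outside, world axes, zero at the start; "torque": the same for the moment, N m; "gripper_width": finger opening in mm.
Only numpy, scipy, OpenCV 4.12 (cv2) and the standard library are available. Lean on these libraries where they do the work, as an engineer would, in place of code of your own. Each camera call takes 0.05 s, during which the arm holds its last target.

## Working session

There is one attempt and no reset: what is moved stays moved. The work goes in short steps, Python scripts to look and compute and a tool call to move; the robot and the scene stay as the last step left them, time stands still between calls to the robot, and variables do not carry over. Pictures are saved under pics/ and viewed, and the job is handed in when it is done.

Besides the shell and the picture viewer there is one more tool, called after "Request:" as name(argument=value, ...) on one line, values as JSON. apply_moves: Moves the arm, as the interface text tells. Its arguments: {"type":"object","properties":{"targets":{"type":"array"},"force":{"type":"number"}},"required":["targets"]}

```bash
mkdir -p pics; python3 - <<'E'
from plant import robot
import cv2,numpy as np
for n in ["scene","top"]:
    im=robot.camera(n); cv2.imwrite(f"pics/{n}0.png",im[:,:,::-1])
    print(n,robot.camera_model(n))
    for l in ["latch_peg","latch_hinge","cell_center","cell","rest","vial1_center","jar_center","beam","bench"]:
        print(l,[(np.round(d["uv"],1).tolist(),round(d["score"],2)) for d in robot.tip_of(n,l)][:3])
print(robot.observe(), robot.grip_point_offset)
E
```

```text
scene {'fx': 442.5501858994936, 'fy': 442.5501858994936, 'cx': 280.6009605845273, 'cy': 207.7376371320093, 'eye': array([ 976.00338697, -517.81362502,  762.46361452]), 'orientation': array([-0.36158155,  0.87370783,  0.299947  , -0.12619509])}
latch_peg [([320.9, 122.7], 0.58)]
latch_hinge [([304.0, 136.3], 0.88)]
cell_center [([214.6, 313.2], 0.59)]
cell [([210.9, 323.4], 0.62)]
rest [([177.7, 304.4], 0.6)]
vial1_center [([172.0, 293.7], 0.83)]
jar_center [([320.2, 307.4], 0.96)]
beam [([281.1, 182.7], 0.96)]
bench [([279.6, 208.0], 0.59), ([212.1, 320.5], 0.21)]
top {'fx': 381.1753702475614, 'fy': 381.1753702475614, 'cx': 278.96441023166307, 'cy': 216.38967408683516, 'eye': array([487.17352702,  -9.57705724, 922.57961   ]), 'orientation': array([-0.04701556,  0.71184667, -0.69881672,  0.05214452])}
latch_peg [([138.0, 265.6], 0.72)]
latch_hinge [([162.2, 280.1], 0.98)]
cell_center [([380.6, 225.2], 0.87)]
cell [([379.2, 227.0], 0.64)]
rest [([378.2, 261.7], 0.64)]
vial1_center [([386.7, 263.7], 0.62)]
jar_center [([323.5, 162.5], 0.63)]
beam [([238.7, 260.2], 0.57)]
bench [([236.8, 262.1], 0.57)]
{'t': 1.0, 'qpos': array([ 1.01091850e+00,  1.58386063e-01,  1.59698584e+00, -1.53214833e-05,
        1.38619321e+00, -2.10105069e-01]), 'dq': array([-0.00096102, -0.00117065, -0.00043526,  0.00184861,  0.00071086,
       -0.00139508]), 'effort': array([-1.55309463e-04, -3.96015108e+01, -3.31713295e+01, -1.62713736e-04,
        5.88215498e-04,  1.27953123e-05]), 'ee_pos': array([197.06606604, 540.16715277, 231.31408555]), 'eef_rot': array([ 0.57938176, -0.40537695,  0.57935967,  0.40537474]), 'force': array([-0.41149863, -0.25307747, -0.19644746]), 'torque': array([-0.03620158,  0.01767562,  0.02457122]), 'gripper_width': 85.53271157168855} 18.700000000000003
```

View pics/scene0.png

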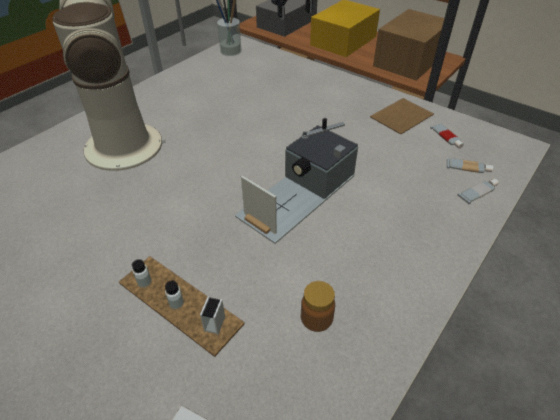

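View pics/top0.png

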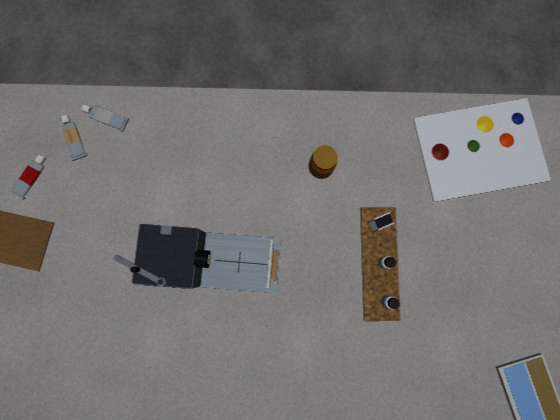

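```bash
cat > h.py <<'E'
from plant import robot
import numpy as np,cv2
from scipy.spatial.transform import Rotation as R
from scipy.optimize import least_squares
def q2R(q): return R.from_quat(np.r_[q[1:],q[0]]).as_matrix()
def cam(n):
    m=robot.camera_model(n); return m,q2R(m["orientation"]),np.array(m["eye"])
def ray(n,uv,z):
    m,Rm,e=cam(n); d=Rm@np.array([(uv[0]-m["cx"])/m["fx"],(uv[1]-m["cy"])/m["fy"],1])
    return e+d*(z-e[2])/d[2]
def proj(n,P):
    m,Rm,e=cam(n); c=(np.atleast_2d(P)-e)@Rm
    return np.c_[m["fx"]*c[:,0]/c[:,2]+m["cx"],m["fy"]*c[:,1]/c[:,2]+m["cy"]]
E
python3 - <<'E'
from h import *
for l,z,s,t in [("hinge",110,(304,136.3),(162.2,280.1)),("peg",127,(320.9,122.7),(138,265.6)),("beam",85,(281.1,182.7),(238.7,260.2)),("bench",0,(279.6,208),(236.8,262.1)),
 ("cellc",40,(214.6,313.2),(380.6,225.2)),("cell",10,(210.9,323.4),(379.2,227)),("rest",0,(177.7,304.4),(378.2,261.7)),("jar",43,(320.2,307.4),(323.5,162.5))]:
    print(l,ray("scene",s,z).round(1),ray("top",t,z).round(1))
t=cv2.imread("pics/top0.png");s=cv2.imread("pics/scene0.png")
cv2.imwrite("pics/c1.png",cv2.resize(t[215:305,105:295],None,fx=4,fy=4,interpolation=cv2.INTER_CUBIC))
cv2.imwrite("pics/c2.png",cv2.resize(t[195:335,340:420],None,fx=4,fy=4,interpolation=cv2.INTER_CUBIC))
cv2.imwrite("pics/c3.png",cv2.resize(s[255:355,110:250],None,fx=5,fy=5,interpolation=cv2.INTER_CUBIC))
cv2.imwrite("pics/c4.png",cv2.resize(s[110:245,225:365],None,fx=4,fy=4,interpolation=cv2.INTER_CUBIC))
E
```

```text
hinge [463.4 229.5 110. ] [462.4 228.1 110. ]
peg [476.5 282.9 127. ] [491.5 274.7 127. ]
beam [507.5  80.2  85. ] [507.4  71.5  85. ]
bench [502.7  80.    0. ] [504.8  84.1   0. ]
cellc [ 602.8 -244.2   40. ] [ 595.7 -252.7   40. ]
cell [ 597.3 -253.3   10. ] [ 594.9 -257.4   10. ]
rest [ 509.7 -259.9    0. ] [ 511.9 -256.2    0. ]
jar [ 752.3 -114.7   43. ] [ 743.1 -118.5   43. ]
```

View pics/c1.png

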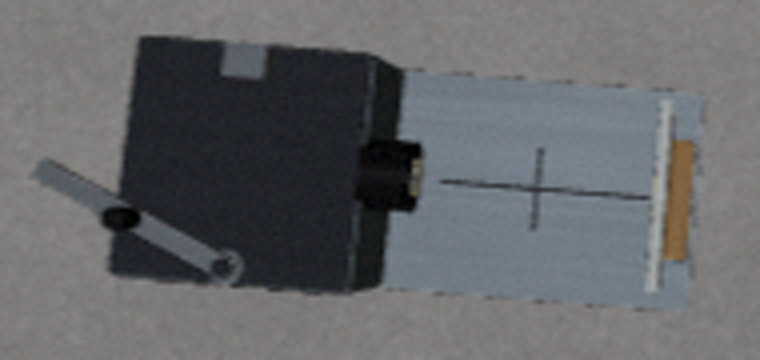

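View pics/c2.png

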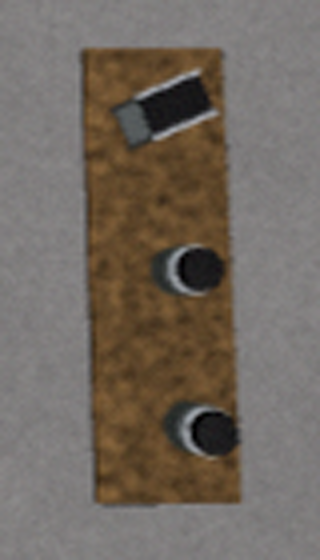

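View pics/c3.png

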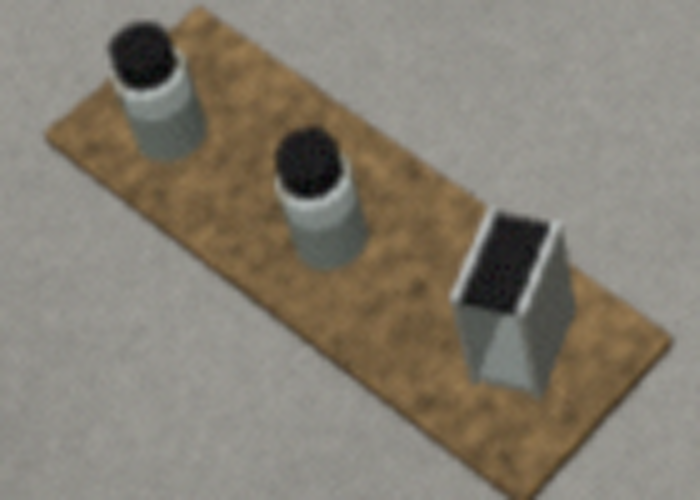

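View pics/c4.png

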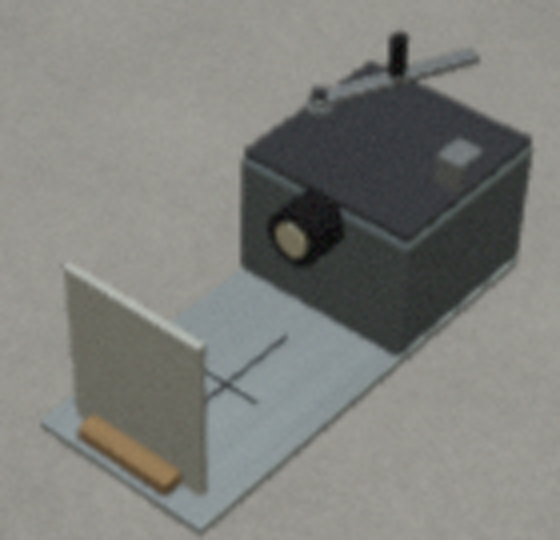

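```bash
cat > fit.py <<'E'
from h import *
def fit(obs,x0):
    # obs: list (cam, crop offset, scale, [(local, px)])
    def res(p,full=False):
        Rz=R.from_euler('z',p[2]).as_matrix(); out=[]
        for n,o,s,L in obs:
            P=np.array([a for a,_ in L],float)@Rz.T+[p[0],p[1],p[3]]
            uv=(np.array([b for _,b in L])+.5)/s-.5+o
            out.append((proj(n,P)-uv))
        return np.concatenate(out) if full else np.r_[np.concatenate(out).ravel(), ]
    f=lambda q:res(np.r_[q,x0[3]])
    r=least_squares(f,x0[:3],loss='soft_l1')
    return r.x,[o.round(1).tolist() for o in [res(np.r_[r.x,x0[3]],True)]][0]
E
python3 - <<'E'
from fit import *
T=("top",(105,215),4,[((65,215,105),(140,36)),((65,85,105),(375,53)),((-65,85,105),(353,293)),((-65,215,105),(110,275)),((65,-95,8),(702,95)),((-65,-95,8),(688,310)),((0,0,8),(537,188)),((-55,150,113),(227,265)),((50,-72,125),(662,98)),((-50,-72,125),(647,291))])
S=("scene",(225,110),4,[((-65,85,105),(245,153)),((65,85,105),(407,245)),((65,215,105),(530,147)),((65,-95,8),(203,530)),((-65,-95,8),(43,425)),((0,0,8),(228,384)),((-50,-78,125),(68,264)),((50,-78,125),(205,347))])
for o in ([T],[S],[T,S]):
    x,r=fit(o,[507,80,0,0]); print("bench",x.round(4),r)
Rz=R.from_euler('z',x[2]).as_matrix(); f=lambda p:(Rz@np.array(p)+[x[0],x[1],0])
h=f((-55,150,110));print("hinge",h)
for n,pk in (("top",(105+121/4-.4,215+217/4-.4)),("scene",(225+398/4-.4,110+52/4-.4))):
    P=ray(n,pk,139 if n=="top" else 127); d=P-h; print("peg",n,P.round(1),np.hypot(d[0],d[1]),"ang",np.arctan2(d[1],d[0])-x[2])
T=("top",(340,195),4,[((14,20,60),(140,103)),((14,-20,60),(200,70)),((-14,-20,60),(217,112)),((-14,20,60),(158,139))])
S=("scene",(110,255),5,[((-14,-20,60),(455,298)),((-14,20,60),(495,208)),((14,-20,60),(523,312)),((14,20,60),(562,222)),((14,-20,0),(541,396))])
for o in ([T],[S],[T,S]):
    c,r=fit(o,[595,-255,-.4,10]); print("cell",c.round(3),r)
E
```

```text
bench [ 5.058648e+02  7.698790e+01 -5.860000e-02] [[-1.1, -1.0], [0.3, -0.6], [-0.8, 0.6], [-1.5, 0.3], [1.2, -0.8], [0.5, 0.3], [0.6, 0.0], [-0.6, 0.5], [0.5, -0.0], [0.4, 0.1]]
bench [ 5.085668e+02  8.169090e+01 -6.350000e-02] [[-0.9, -0.7], [1.2, -0.9], [2.7, -2.1], [0.2, 0.2], [-0.4, -1.2], [0.3, 0.7], [-0.4, 1.0], [-0.8, 1.1]]
bench [ 5.068414e+02  7.832730e+01 -5.580000e-02] [[-1.8, -1.2], [-0.4, -0.9], [-1.3, 0.2], [-2.1, 0.1], [0.6, -1.4], [0.1, -0.2], [0.1, -0.4], [-1.1, 0.2], [-0.2, -0.6], [-0.1, -0.5], [-2.6, -0.3], [-0.3, -0.7], [0.9, -2.1], [-1.0, 0.8], [-1.9, -0.4], [-1.1, 1.2], [-1.9, 1.7], [-2.2, 1.6]]
hinge [460.29631495 231.16233217 110.        ]
peg top [484.8 276.3 139. ] 51.38139377221792 ang 1.1293735259035298
peg scene [482.7 288.1 127. ] 61.20995008703854 ang 1.2526603825511777
cell [ 6.01529e+02 -2.53078e+02  4.53000e-01] [[-0.9, -1.2], [-0.3, -0.3], [1.2, 0.3], [0.2, 1.0]]
cell [ 6.03554e+02 -2.48879e+02  4.04000e-01] [[-0.7, -0.3], [-0.5, -0.6], [0.4, 0.4], [0.4, -0.2], [0.3, 0.7]]
cell [ 6.02879e+02 -2.50092e+02  4.29000e-01] [[-2.2, -2.1], [-1.3, -0.8], [-0.2, -0.0], [-1.4, 0.2], [-1.3, 0.2], [-1.5, -0.3], [-0.0, 0.6], [-0.5, -0.1], [-0.1, 0.8]]
```

```bash
cat >> h.py <<'E'
def tool(): 
    s=robot.observe(); return np.array(s["ee_pos"]),q2R(s["eef_rot"]),s
def mv(goal,heading):
    """goal TCP world; heading deg of tool z axis in world (tool down). prints move in tool axes"""
    p,M,s=tool(); a=np.radians(heading)
    X=np.array([0,0,-1.]);Z=np.array([np.cos(a),np.sin(a),0]);G=np.c_[X,np.cross(Z,X),Z]
    print("t",s["t"],"d",(M.T@(np.array(goal)-p)).round(1),"rot",np.degrees(R.from_matrix(M.T@G).as_rotvec()).round(1))
E
python3 - <<'E'
from h import *
p,M,s=tool();print(M.round(3),p)
for k in (65.3,-114.7): mv((455,294,118),k)
E
```

```text
[[ 0.    -0.939  0.343]
 [ 0.     0.343  0.939]
 [-1.    -0.     0.   ]] [197.06606604 540.16715277 231.31408555]
t 1.0 d [ 113.3 -326.7 -142.9] rot [4.7 0.  0. ]
t 1.0 d [ 113.3 -326.7 -142.9] rot [-175.3   -0.     0. ]
```

Request:
apply_moves(targets=[{"tx":20,"ty":-40,"tz":-18,"ax":2,"jaw":-1},{"tx":40,"ty":-80,"tz":-36,"ax":4.7,"jaw":-1},{"tx":60,"ty":-115,"tz":-52,"ax":4.7,"jaw":-1},{"tx":70,"ty":-150,"tz":-68,"ax":4.7,"jaw":-1},{"tx":70,"ty":-187,"tz":-84,"ax":4.7,"jaw":-1},{"tx":70,"ty":-224,"tz":-100,"ax":4.7,"jaw":-1},{"tx":70,"ty":-261,"tz":-116,"ax":4.7,"jaw":-1},{"tx":70,"ty":-298,"tz":-130,"ax":4.7,"jaw":-1}])

```text
invalid input
```

```bash
python3 - <<'E'
from h import *
p,M,s=tool();print(p,s["gripper_width"])
mv((455,294,118),65.3)
for n in ["scene","top"]:
    im=robot.camera(n)[:,:,::-1].copy(); uv=proj(n,p)[0]; print(n,uv)
    u,v=uv.astype(int); c=cv2.resize(im[max(v-60,0):v+60,max(u-70,0):u+70],None,fx=4,fy=4,interpolation=cv2.INTER_CUBIC); cv2.imwrite(f"pics/{n}1.png",c)
E
```

```text
[197.06606604 540.16715277 231.31408555] 85.53271157168855
t 1.0 d [ 113.3 -326.7 -142.9] rot [4.7 0.  0. ]
scene [293.83849299  20.34914296]
top [-54.686477   438.62112368]
```

Request:
apply_moves(targets=[{"tx":20,"ty":-40,"tz":-18,"ax":2,"ay":0,"az":0,"jaw":-1},{"tx":40,"ty":-80,"tz":-36,"ax":4.7,"ay":0,"az":0,"jaw":-1},{"tx":60,"ty":-115,"tz":-52,"ax":4.7,"ay":0,"az":0,"jaw":-1},{"tx":70,"ty":-150,"tz":-68,"ax":4.7,"ay":0,"az":0,"jaw":-1},{"tx":70,"ty":-187,"tz":-84,"ax":4.7,"ay":0,"az":0,"jaw":-1},{"tx":70,"ty":-224,"tz":-100,"ax":4.7,"ay":0,"az":0,"jaw":-1},{"tx":70,"ty":-261,"tz":-116,"ax":4.7,"ay":0,"az":0,"jaw":-1},{"tx":70,"ty":-298,"tz":-130,"ax":4.7,"ay":0,"az":0,"jaw":-1}], force=30)

```text
t: 1.77
ee_pos: [429.0, 318.1, 161.3]
eef_rot: [0.595, -0.381, 0.596, 0.381]
force: [-0.5, 0.5, -0.0]
gripper_width: -0.1
```

```bash
python3 - <<'E'
from h import *
p,M,s=tool();print(p,s["gripper_width"])
mv((455,294,118),65.3)
for n in ["scene","top"]:
    im=robot.camera(n)[:,:,::-1].copy(); uv=proj(n,p)[0]; print(n,uv)
    u,v=uv.astype(int); c=cv2.resize(im[max(v-60,0):v+60,max(u-70,0):u+70],None,fx=4,fy=4,interpolation=cv2.INTER_CUBIC); cv2.imwrite(f"pics/{n}1.png",c)
E
```

```text
[428.97612827 318.11027251 161.28865857] -0.10444296156293173
t 1.7667 d [ 43.3 -33.7 -11. ] rot [-0. -0. -0.]
scene [314.08183945  98.62030703]
top [107.18281319 297.30244375]
```

View pics/scene1.png

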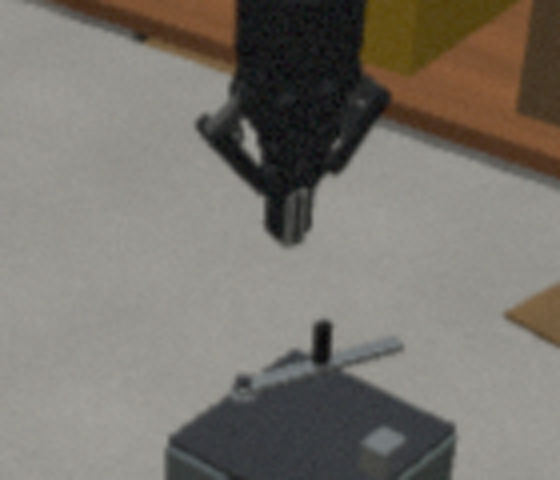

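View pics/top1.png

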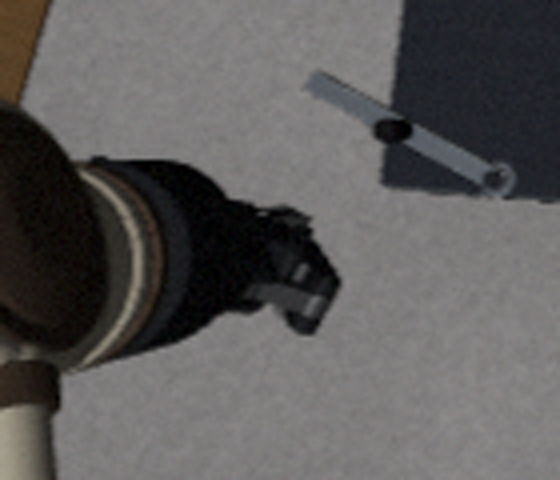

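Request:
apply_moves(targets=[{"tx":0,"ty":-26,"tz":-11,"ax":0,"ay":0,"az":0,"jaw":-1},{"tx":21,"ty":-26,"tz":-11,"ax":0,"ay":0,"az":0,"jaw":-1},{"tx":41,"ty":-26,"tz":-11,"ax":0,"ay":0,"az":0,"jaw":-1},{"tx":41,"ty":-26,"tz":-11,"ax":0,"ay":0,"az":0,"jaw":-1}])

```text
t: 2.2
ee_pos: [444.2, 297.9, 116.4]
eef_rot: [0.593, -0.38, 0.598, 0.382]
force: [-0.7, -0.2, -1.9]
gripper_width: 0.0
```

```bash
python3 - <<'E'
from h import *
p,M,s=tool();print(p,s["force"])
H=np.array([459.9,230.8]); 
for k in (65,58,51,44,37,30,23,16,9,4,-1,-3.4):
    a=np.radians(k);C=H+55*np.array([np.cos(a),np.sin(a)])+17*np.array([-np.sin(a),np.cos(a)])
    print(k,end=' ');mv((*C,120),k)
for n in ["scene","top"]:
    im=robot.camera(n)[:,:,::-1].copy(); uv=proj(n,p)[0]; print(n,uv)
    u,v=uv.astype(int); c=cv2.resize(im[max(v-60,0):v+60,max(u-70,0):u+70],None,fx=4,fy=4,interpolation=cv2.INTER_CUBIC); cv2.imwrite(f"pics/{n}2.png",c)
E
```

```text
[444.17011943 297.91272268 116.39913063] [-0.67871713 -0.15213132 -1.9484688 ]
65 t 2.2 d [ -3.7 -25.6   0.7] rot [ 0.2 -0.3 -0.3]
58 t 2.2 d [ -3.8 -32.4   2.3] rot [ 7.2 -0.3 -0.3]
51 t 2.2 d [ -3.8 -39.4   3.1] rot [14.2 -0.3 -0.3]
44 t 2.2 d [ -3.9 -46.5   3.1] rot [21.2 -0.4 -0.2]
37 t 2.2 d [ -3.9 -53.4   2.1] rot [28.2 -0.4 -0.2]
30 t 2.2 d [ -3.9 -60.2   0.4] rot [35.2 -0.4 -0.2]
23 t 2.2 d [ -3.9 -66.8  -2.2] rot [42.2 -0.4 -0.2]
16 t 2.2 d [ -4.  -72.9  -5.6] rot [49.2 -0.4 -0.2]
9 t 2.2 d [ -4.  -78.7  -9.7] rot [56.2 -0.4 -0.1]
4 t 2.2 d [ -4.  -82.4 -13. ] rot [61.2 -0.4 -0.1]
-1 t 2.2 d [ -4.  -85.9 -16.6] rot [66.2 -0.4 -0.1]
-3.4 t 2.2 d [ -4.  -87.4 -18.5] rot [68.6 -0.4 -0.1]
scene [313.56340913 119.15677572]
top [127.01609604 288.47895083]
```

View pics/scene2.png

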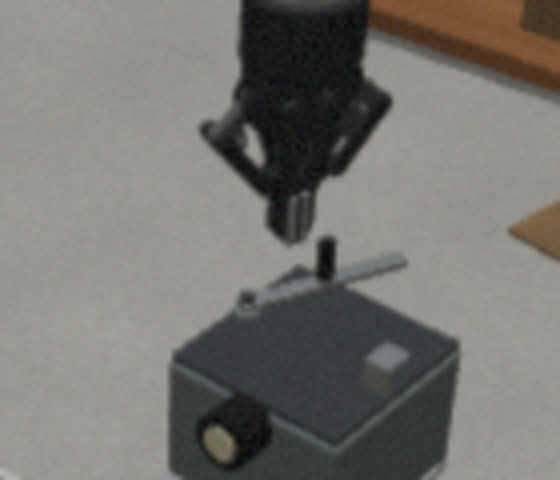

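View pics/top2.png

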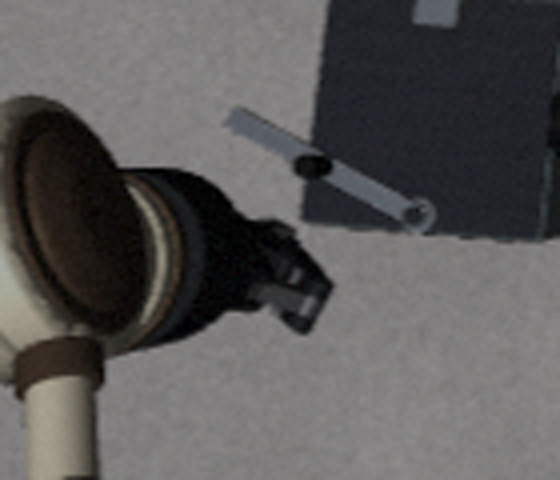

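Request:
apply_moves(targets=[{"tx":-2,"ty":-13,"tz":0.5,"ax":0,"ay":0,"az":0,"jaw":-1},{"tx":-2,"ty":-26,"tz":0.7,"ax":0,"ay":0,"az":0,"jaw":-1},{"tx":-2,"ty":-32.4,"tz":2.3,"ax":7,"ay":0,"az":0,"jaw":-1},{"tx":-2,"ty":-39.4,"tz":3.1,"ax":14,"ay":0,"az":0,"jaw":-1},{"tx":-2,"ty":-46.5,"tz":3.1,"ax":21,"ay":0,"az":0,"jaw":-1},{"tx":-2,"ty":-53.4,"tz":2.1,"ax":28,"ay":0,"az":0,"jaw":-1},{"tx":-2,"ty":-60.2,"tz":0.4,"ax":35,"ay":0,"az":0,"jaw":-1},{"tx":-2,"ty":-60.2,"tz":0.4,"ax":35,"ay":0,"az":0,"jaw":-1}])

```text
t: 2.97
ee_pos: [504.5, 273.3, 123.8]
eef_rot: [0.684, -0.183, 0.682, 0.183]
force: [-1.1, 0.5, -0.4]
gripper_width: 0.2
```

```bash
python3 - <<'E'
from h import *
p,M,s=tool();print(p,s["force"],s["qpos"])
H=np.array([459.9,230.8]); 
for k in (30,23,16,9,4,-1,-3.4):
    a=np.radians(k);C=H+55*np.array([np.cos(a),np.sin(a)])+17*np.array([-np.sin(a),np.cos(a)])
    print(k,end=' ');mv((*C,119),k)
for n in ["scene","top"]:
    im=robot.camera(n)[:,:,::-1].copy(); uv=proj(n,p)[0]; print(n,uv)
    u,v=uv.astype(int); c=cv2.resize(im[max(v-60,0):v+60,max(u-70,0):u+70],None,fx=4,fy=4,interpolation=cv2.INTER_CUBIC); cv2.imwrite(f"pics/{n}3.png",c)
E
```

```text
[504.54803734 273.32551177 123.77157154] [-1.12578874  0.47439423 -0.37002607] [ 2.86233814e-01  2.58041174e-01  1.70339100e+00 -5.30959352e-04
  1.17697834e+00 -2.37368917e-01]
30 t 2.9667 d [ 4.8  2.5 -4.9] rot [0.  0.2 0.1]
23 t 2.9667 d [ 4.8 -4.3 -3.3] rot [7.  0.2 0.1]
16 t 2.9667 d [  4.8 -11.3  -2.5] rot [14.   0.2  0. ]
9 t 2.9667 d [  4.8 -18.3  -2.5] rot [21.   0.2  0. ]
4 t 2.9667 d [  4.8 -23.3  -3.1] rot [26.   0.2  0. ]
-1 t 2.9667 d [  4.8 -28.3  -4. ] rot [31.   0.2  0. ]
-3.4 t 2.9667 d [  4.8 -30.6  -4.7] rot [33.4  0.2  0. ]
scene [328.00143733 129.47411444]
top [139.65049638 259.30857388]
```

View pics/scene3.png

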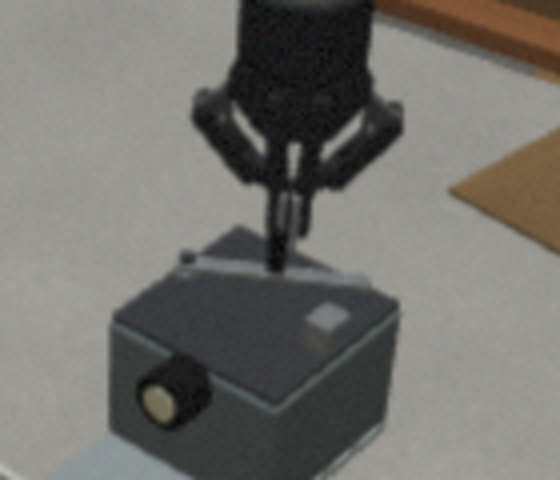

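View pics/top3.png

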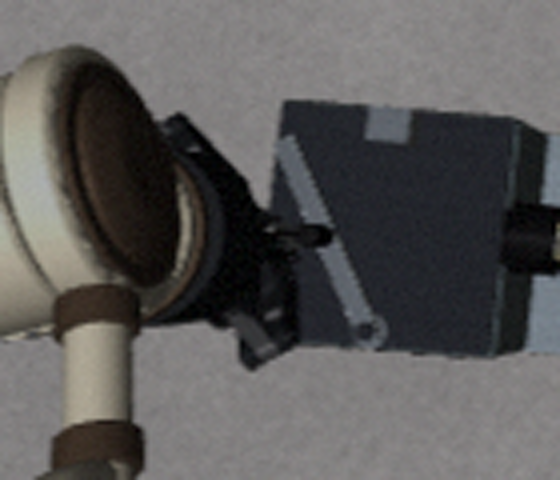

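Request:
apply_moves(targets=[{"tx":3,"ty":-4,"tz":-3.3,"ax":7,"ay":0,"az":0,"jaw":-1},{"tx":3,"ty":-11,"tz":-2.5,"ax":14,"ay":0,"az":0,"jaw":-1},{"tx":3,"ty":-17,"tz":-2.5,"ax":20,"ay":0,"az":0,"jaw":-1},{"tx":3,"ty":-22,"tz":-3,"ax":26,"ay":0,"az":0,"jaw":-1},{"tx":3,"ty":-26,"tz":-4,"ax":31,"ay":0,"az":0,"jaw":-1},{"tx":3,"ty":-28,"tz":-4.5,"ax":33.4,"ay":0,"az":0,"jaw":-1},{"tx":3,"ty":-28,"tz":-4.5,"ax":33.4,"ay":0,"az":0,"jaw":-1}])

```text
t: 3.65
ee_pos: [512.7, 247.6, 119.9]
eef_rot: [0.707, 0.019, 0.706, -0.019]
force: [-1.0, 0.1, -0.2]
gripper_width: -0.2
```

```bash
python3 - <<'E'
from h import *
p,M,s=tool();print(p,s["force"],s["t"])
for n in ["scene","top"]:
    im=robot.camera(n)[:,:,::-1].copy(); uv=proj(n,p)[0]; print(n,uv)
    u,v=uv.astype(int); c=cv2.resize(im[max(v-60,0):v+60,max(u-70,0):u+70],None,fx=4,fy=4,interpolation=cv2.INTER_CUBIC); cv2.imwrite(f"pics/{n}4.png",c)
E
```

```text
[512.65370688 247.57387659 119.91390201] [-1.02204867  0.10482499 -0.16194763] 3.65
scene [324.80304088 136.81105582]
top [152.91388039 255.68533571]
```

View pics/scene4.png

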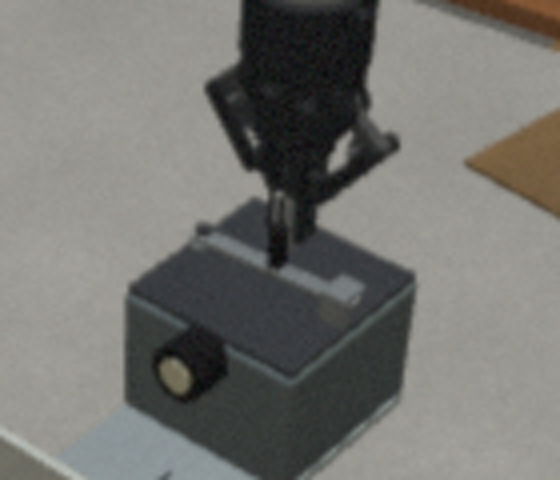

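View pics/top4.png

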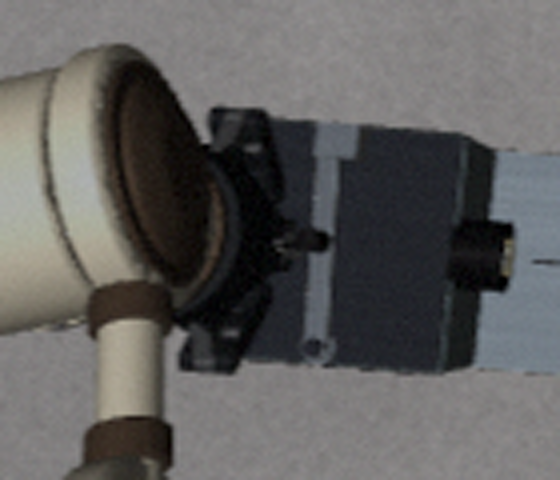

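Request:
apply_moves(targets=[{"tx":0,"ty":-1,"tz":0,"ax":0,"ay":0,"az":0,"jaw":-1},{"tx":0,"ty":-2,"tz":0,"ax":0,"ay":0,"az":0,"jaw":-1},{"tx":0,"ty":-2,"tz":0,"ax":0,"ay":0,"az":0,"jaw":-1}])

```text
t: 4.0
ee_pos: [512.1, 245.7, 119.5]
eef_rot: [0.707, 0.019, 0.707, -0.019]
force: [0.6, 0.4, -0.1]
gripper_width: -0.3
```

Request:
apply_moves(targets=[{"tx":0,"ty":-1,"tz":0,"ax":0,"ay":0,"az":0,"jaw":-1},{"tx":0,"ty":-1,"tz":0,"ax":0,"ay":0,"az":0,"jaw":-1}])

```text
t: 4.17
ee_pos: [511.9, 244.6, 119.4]
eef_rot: [0.707, 0.019, 0.707, -0.019]
force: [0.5, -0.1, -0.0]
gripper_width: -0.1
```

Request:
apply_moves(targets=[{"tx":0,"ty":-1,"tz":0,"ax":0,"ay":0,"az":0,"jaw":-1},{"tx":0,"ty":-1,"tz":0,"ax":0,"ay":0,"az":0,"jaw":-1}])

```text
t: 4.33
ee_pos: [511.9, 244.4, 119.4]
eef_rot: [0.707, 0.02, 0.707, -0.019]
force: [1.0, 4.5, -0.6]
gripper_width: -0.3
```

Contact with the stop begins; push firmly a bit more.

Request:
apply_moves(targets=[{"tx":0,"ty":-1,"tz":0,"ax":0,"ay":0,"az":0,"jaw":-1},{"tx":0,"ty":-1.5,"tz":0,"ax":0,"ay":0,"az":0,"jaw":-1},{"tx":0,"ty":-1.5,"tz":0,"ax":0,"ay":0,"az":0,"jaw":-1},{"tx":0,"ty":-1.5,"tz":0,"ax":0,"ay":0,"az":0,"jaw":-1}])

```text
t: 4.67
ee_pos: [511.9, 244.2, 119.5]
eef_rot: [0.707, 0.021, 0.706, -0.018]
force: [2.0, 10.2, -0.8]
gripper_width: 0.3
```

Request:
apply_moves(targets=[{"tx":0,"ty":12,"tz":0,"ax":0,"ay":0,"az":0,"jaw":-1},{"tx":-20,"ty":14,"tz":0,"ax":0,"ay":0,"az":0,"jaw":-1},{"tx":-50,"ty":14,"tz":0,"ax":0,"ay":0,"az":0,"jaw":-1},{"tx":-80,"ty":0,"tz":0,"ax":0,"ay":0,"az":0,"jaw":-1},{"tx":-80,"ty":-40,"tz":10,"ax":-5,"ay":0,"az":0,"jaw":0.4},{"tx":-80,"ty":-80,"tz":20,"ax":-10,"ay":0,"az":0,"jaw":0.4},{"tx":-80,"ty":-120,"tz":30,"ax":-16,"ay":0,"az":0,"jaw":0.4},{"tx":-80,"ty":-160,"tz":40,"ax":-22,"ay":0,"az":0,"jaw":0.4}])

```text
t: 5.33
ee_pos: [542.8, 78.6, 199.5]
eef_rot: [0.697, -0.118, 0.697, 0.118]
force: [0.3, 0.8, -0.4]
gripper_width: 48.1
```

```bash
python3 - <<'E'
from h import *
p,M,s=tool();print(p,s["force"],s["t"],s["gripper_width"],s["qpos"])
mv((601.2,-252.3,140),25.2)
for n in ["scene","top"]:
    im=robot.camera(n)[:,:,::-1].copy(); cv2.imwrite(f"pics/{n}5.png",im)
    print(n,[(np.round(d["uv"],1).tolist(),round(d["score"],2)) for d in robot.tip_of(n,"latch_peg")][:2])
E
```

```text
[542.80451436  78.56334203 199.49849459] [ 0.29126269  0.7560313  -0.44360325] 5.3333 48.09681684545882 [-7.59398701e-02  1.16390619e-01  1.70756507e+00 -1.29252189e-03
  1.31794108e+00 -4.10726359e-01]
t 5.3333 d [  59.9 -331.6  -53.6] rot [-6.  -0.   0.1]
scene [([319.4, 138.0], 0.49)]
top [([162.0, 253.0], 0.59)]
```

View pics/scene5.png

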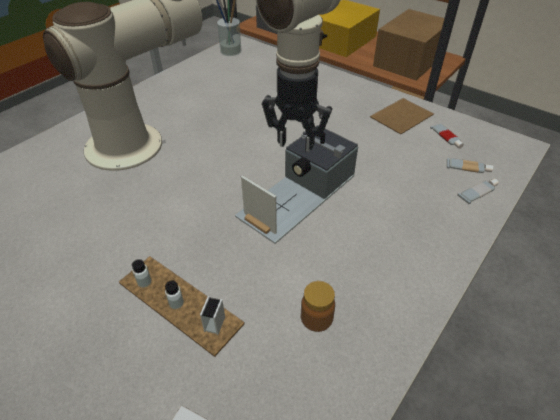

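View pics/top5.png

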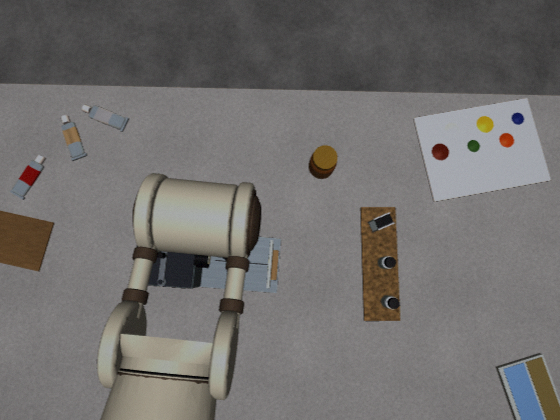

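Request:
apply_moves(targets=[{"tx":0,"ty":-41,"tz":-6,"ax":-3,"ay":0,"az":0,"jaw":0.4},{"tx":0,"ty":-82,"tz":-12,"ax":-6,"ay":0,"az":0,"jaw":0.4},{"tx":0,"ty":-123,"tz":-18,"ax":-6,"ay":0,"az":0,"jaw":0.4},{"tx":0,"ty":-164,"tz":-25,"ax":-6,"ay":0,"az":0,"jaw":0.4},{"tx":0,"ty":-205,"tz":-32,"ax":-6,"ay":0,"az":0,"jaw":0.4},{"tx":10,"ty":-246,"tz":-39,"ax":-6,"ay":0,"az":0,"jaw":0.4},{"tx":20,"ty":-287,"tz":-46,"ax":-6,"ay":0,"az":0,"jaw":0.4},{"tx":30,"ty":-326,"tz":-53,"ax":-6,"ay":0,"az":0,"jaw":0.4}])

```text
t: 6.2
ee_pos: [598.8, -243.9, 169.3]
eef_rot: [0.69, -0.153, 0.69, 0.153]
force: [-0.2, 1.1, -0.3]
gripper_width: 59.8
```

Request:
apply_moves(targets=[{"tx":0,"ty":0,"tz":0,"ax":0,"ay":0,"az":0,"jaw":0.4},{"tx":0,"ty":0,"tz":0,"ax":0,"ay":0,"az":0,"jaw":0.4}])

```text
t: 6.37
ee_pos: [597.8, -243.9, 167.9]
eef_rot: [0.69, -0.151, 0.691, 0.152]
force: [0.5, 0.5, 0.3]
gripper_width: 60.0
```

```bash
python3 - <<'E'
from h import *
p,M,s=tool();print(p,s["force"],s["t"],s["gripper_width"],s["qpos"])
mv((601.2,-252.3,100),25.2)
for n in ["scene","top"]:
    im=robot.camera(n)[:,:,::-1].copy(); uv=proj(n,p)[0]; print(n,uv)
    u,v=uv.astype(int); v0,u0=max(v-70,0),max(u-70,0);print(u0,v0); c=cv2.resize(im[v0:v+70,u0:u+70],None,fx=4,fy=4,interpolation=cv2.INTER_CUBIC); cv2.imwrite(f"pics/{n}6.png",c)
im=robot.camera("scene")[:,:,::-1]; cv2.imwrite("pics/latch6.png",cv2.resize(im[110:245,225:365],None,fx=4,fy=4,interpolation=cv2.INTER_CUBIC))
E
```

```text
[ 597.78460316 -243.8612115   167.91999797] [0.45375031 0.5185308  0.28184446] 6.3667 60.026825674745666 [-5.74117463e-01  3.90079488e-01  1.44452716e+00 -3.45877408e-05
  1.31013291e+00 -1.00606381e+00]
t 6.3667 d [67.9 -9.3 -0.3] rot [-0.5 -0.1 -0.2]
scene [204.20637444 270.05736794]
134 200
top [393.59258925 216.60582356]
323 146
```

View pics/scene6.png

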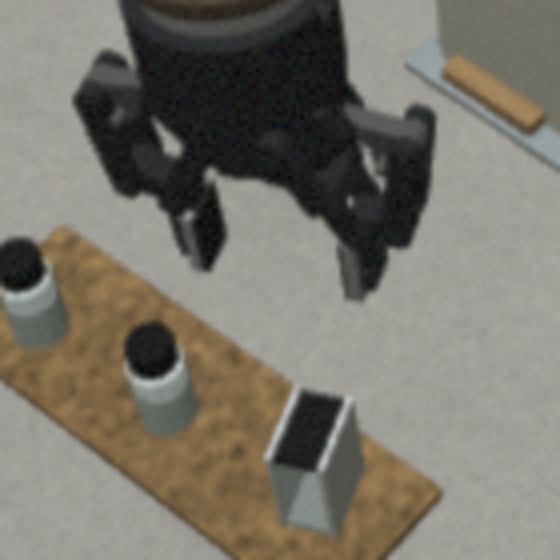

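View pics/top6.png

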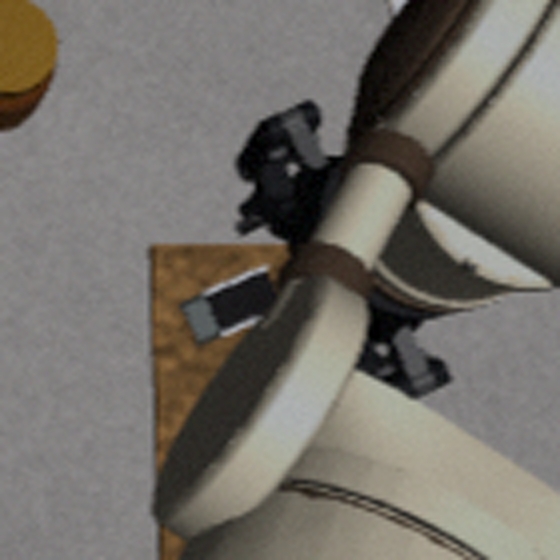

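View pics/latch6.png

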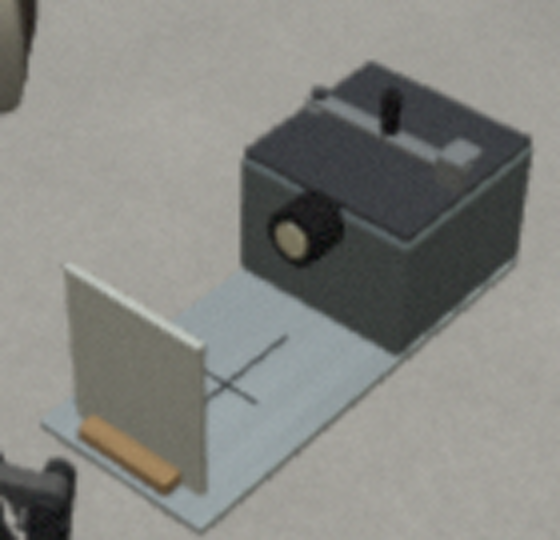

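Request:
apply_moves(targets=[{"tx":20,"ty":-4,"tz":1,"ax":0,"ay":0,"az":0,"jaw":0.4},{"tx":50,"ty":-8,"tz":1,"ax":0,"ay":0,"az":0,"jaw":0.4},{"tx":77,"ty":-8,"tz":1,"ax":0,"ay":0,"az":0,"jaw":0.4},{"tx":77,"ty":-8,"tz":1,"ax":0,"ay":0,"az":0,"jaw":0.4},{"tx":77,"ty":-8,"tz":1,"ax":0,"ay":0,"az":0,"jaw":0.4}])

```text
t: 6.93
ee_pos: [601.5, -248.6, 91.8]
eef_rot: [0.69, -0.152, 0.691, 0.154]
force: [0.3, -0.2, 0.7]
gripper_width: 59.6
```

```bash
python3 - <<'E'
from h import *
p,M,s=tool();print(p,s["force"],s["t"],s["gripper_width"])
mv((601.5,-251.5,38),25.2)
for n in ["scene","top"]:
    im=robot.camera(n)[:,:,::-1].copy(); uv=proj(n,p)[0]; print(n,uv)
    u,v=uv.astype(int); v0,u0=max(v-50,0),max(u-60,0);print(u0,v0); c=cv2.resize(im[v0:v+50,u0:u+60],None,fx=6,fy=6,interpolation=cv2.INTER_CUBIC); cv2.imwrite(f"pics/{n}7.png",c)
E
```

```text
[ 601.54593009 -248.58628679   91.79948629] [ 0.26263623 -0.22636819  0.71907614] 6.9333 59.57918572165111
t 6.9333 d [53.8 -2.8 -1.2] rot [-0.2 -0.1 -0.2]
scene [209.19660961 298.8048848 ]
149 248
top [385.111613   219.76645958]
325 169
```

View pics/scene7.png

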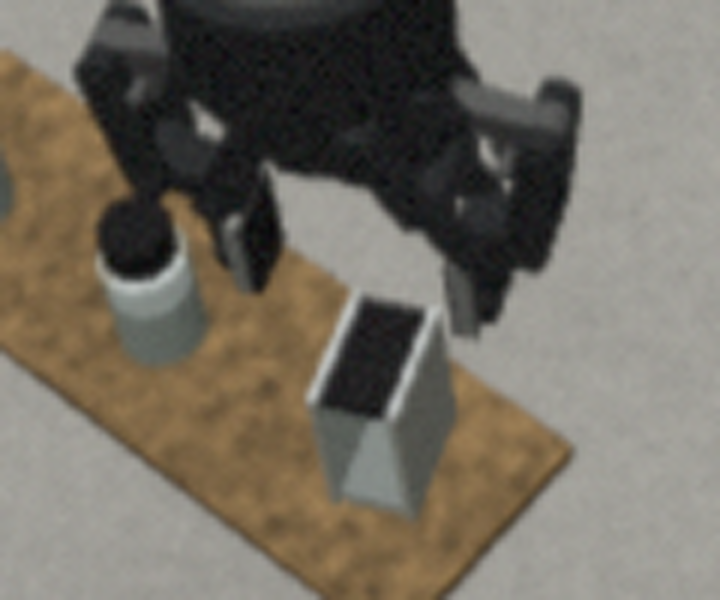

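View pics/top7.png

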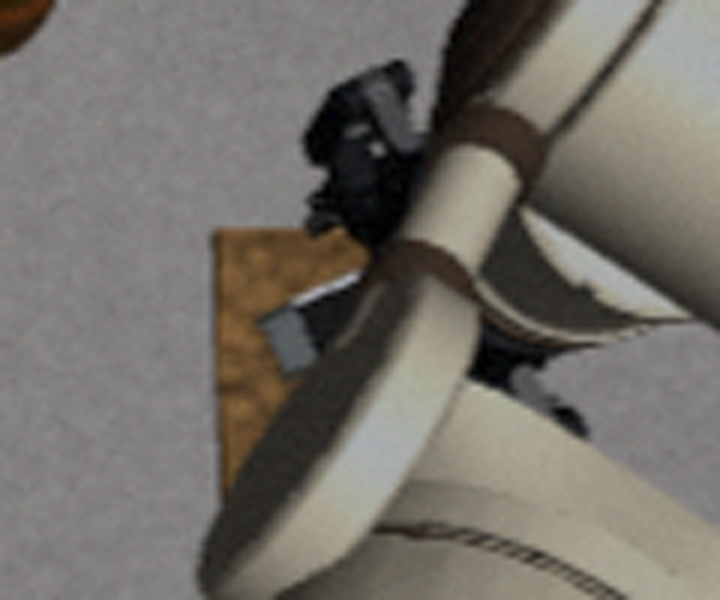

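Request:
apply_moves(targets=[{"tx":0,"ty":-2.3,"tz":-0.5,"ax":0,"ay":0,"az":0,"jaw":0.4},{"tx":20,"ty":-2.3,"tz":-0.5,"ax":0,"ay":0,"az":0,"jaw":0.4},{"tx":40,"ty":-2.3,"tz":-0.5,"ax":0,"ay":0,"az":0,"jaw":0.4},{"tx":60,"ty":-2.3,"tz":-0.5,"ax":0,"ay":0,"az":0,"jaw":0.4},{"tx":60,"ty":-2.3,"tz":-0.5,"ax":0,"ay":0,"az":0,"jaw":0.4},{"tx":60,"ty":-2.3,"tz":-0.5,"ax":0,"ay":0,"az":0,"jaw":0.4}])

```text
t: 7.53
ee_pos: [602.8, -253.2, 33.3]
eef_rot: [0.69, -0.152, 0.691, 0.152]
force: [0.7, -0.4, 0.0]
gripper_width: 59.8
```

```bash
python3 - <<'E'
from h import *
p,M,s=tool();print(p,s["force"],s["t"],s["gripper_width"])
for n in ["scene"]:
    im=robot.camera(n)[:,:,::-1].copy(); uv=proj(n,p)[0]; print(n,uv)
    u,v=uv.astype(int); v0,u0=max(v-50,0),max(u-60,0);print(u0,v0); c=cv2.resize(im[v0:v+50,u0:u+60],None,fx=6,fy=6,interpolation=cv2.INTER_CUBIC); cv2.imwrite(f"pics/{n}8.png",c)
E
```

```text
[ 602.79171481 -253.21781628   33.26141674] [ 0.69606585 -0.40663925  0.03417215] 7.5333 59.773508444887725
scene [211.61579362 318.4608834 ]
151 268
```

View pics/scene8.png

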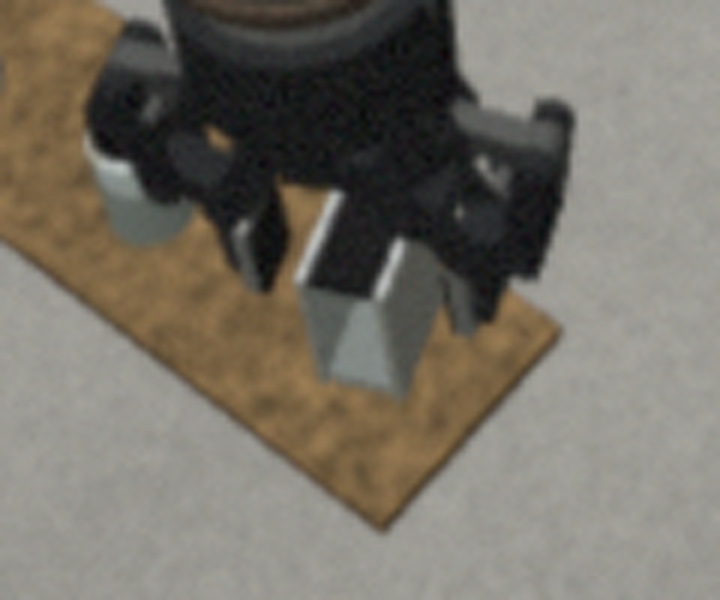

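```bash
python3 - <<'E'
from fit import *
p,M,s=tool()
a=np.arctan2(M[1,2],M[0,2]);print("heading",a,"cellyaw candidates .40-.45")
zc=np.array([np.cos(a),np.sin(a),0]);yc=np.array([-np.sin(a),np.cos(a),0])
for dz in (0,5,9):
  for sx,px in ((-30,(262,290)),(30,(452,330))):
    for sy,q in ((-11,px),):
        print(dz,sx,(proj("scene",p+zc*sx+yc*sy+[0,0,dz])[0]-np.array([151,268])+.5)*6-.5,q)
S=("scene",(151,268),6,[((-14,-20,60),(298,281)),((-14,20,60),(338,193)),((14,-20,60),(378,298)),((14,-20,0),(402,398)),((-14,-20,0),(322,378))])
c,r=fit([S],[600,-250,.42,10]);print(c,r)
d=np.r_[c[:2],0]-p;print("rel along y_c",d@yc,"along jaw",d@zc)
E
```

```text
heading 0.4338678252228295 cellyaw candidates .40-.45
0 -30 [262.60931629 317.42367989] (262, 290)
0 30 [447.54085503 356.5857546 ] (452, 330)
5 -30 [260.31511653 308.86074773] (262, 290)
5 30 [446.02748636 348.09035445] (452, 330)
9 -30 [258.46543483 301.95694658] (262, 290)
9 30 [444.80722917 341.24035593] (452, 330)
[ 6.02680093e+02 -2.49652063e+02  4.38068006e-01] [[-0.8, -0.2], [0.1, -4.0], [0.8, 0.0], [0.3, 0.5], [-0.5, 0.8]]
rel along y_c 4.218036277988293 along jaw 0.8241103482561064
```

Request:
apply_moves(targets=[{"tx":0,"ty":1.5,"tz":0.5,"ax":0,"ay":0,"az":0,"jaw":0.4},{"tx":0,"ty":1.5,"tz":0.5,"ax":0,"ay":0,"az":0,"jaw":-0.1},{"tx":0,"ty":1.5,"tz":0.5,"ax":0,"ay":0,"az":0,"jaw":-0.3},{"tx":0,"ty":1.5,"tz":0.5,"ax":0,"ay":0,"az":0,"jaw":-0.6},{"tx":0,"ty":1.5,"tz":0.5,"ax":0,"ay":0,"az":0,"jaw":-1},{"tx":0,"ty":1.5,"tz":0.5,"ax":0,"ay":0,"az":0,"jaw":-1},{"tx":0,"ty":1.5,"tz":0.5,"ax":0,"ay":0,"az":0,"jaw":-1}], force=35)

```text
t: 8.17
ee_pos: [603.3, -252.1, 33.9]
eef_rot: [0.691, -0.153, 0.69, 0.152]
force: [-0.9, 0.5, 6.4]
gripper_width: 27.5
```

```bash
cat >h2.py <<'E'
from h import *
def shot(tag,hw=60,hh=50,f=6,names=("scene",),at=None):
    p,M,s=tool();print(p.round(2),s["force"].round(2),s["t"],s["gripper_width"],"xaxis",M[:,0].round(4),"head",np.degrees(np.arctan2(M[1,2],M[0,2])).round(2))
    for n in names:
        im=robot.camera(n)[:,:,::-1].copy(); u,v=(proj(n,p)[0] if at is None else np.array(at)).astype(int)
        v0,u0=max(v-hh,0),max(u-hw,0);print(n,u0,v0); cv2.imwrite(f"pics/{n}{tag}.png",cv2.resize(im[v0:v+hh,u0:u+hw],None,fx=f,fy=f,interpolation=cv2.INTER_CUBIC))
E
python3 -c "
from h2 import *
shot('9')"
```

```text
[ 603.28 -252.06   33.93] [-0.86  0.5   6.39] 8.1667 27.519726105015906 xaxis [ 0.0015 -0.001  -1.    ] head 24.86
scene 152 267
```

View pics/scene9.png

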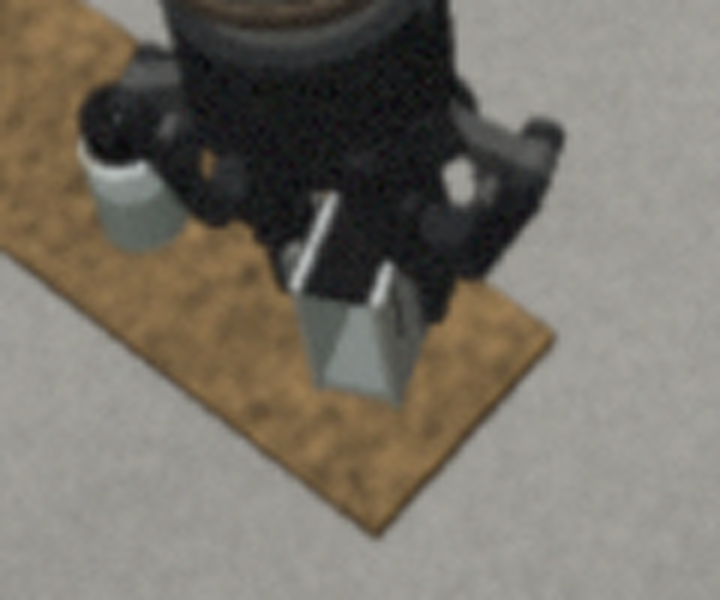

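Request:
apply_moves(targets=[{"tx":-8,"ty":0,"tz":0,"ax":0,"ay":0,"az":0,"jaw":-1},{"tx":-25,"ty":0,"tz":0,"ax":0,"ay":0,"az":0,"jaw":-1},{"tx":-50,"ty":0,"tz":0,"ax":0,"ay":0,"az":0,"jaw":-1},{"tx":-75,"ty":0,"tz":0,"ax":0,"ay":0,"az":0,"jaw":-1},{"tx":-100,"ty":0,"tz":0,"ax":0,"ay":0,"az":0,"jaw":-1},{"tx":-130,"ty":0,"tz":0,"ax":0,"ay":0,"az":0,"jaw":-1},{"tx":-150,"ty":0,"tz":0,"ax":0,"ay":0,"az":0,"jaw":-1},{"tx":-150,"ty":0,"tz":0,"ax":0,"ay":0,"az":0,"jaw":-1}])

```text
t: 8.88
ee_pos: [605.0, -253.1, 188.9]
eef_rot: [0.693, -0.155, 0.688, 0.15]
force: [0.6, -0.6, 0.0]
gripper_width: 27.7
```

```bash
python3 -c "
from h2 import *
shot('10')
mv((505.8,77.8,185),-3.4)"
```

```text
[ 605.01 -253.13  188.9 ] [ 0.59 -0.61  0.05] 8.8833 27.706595950080352 xaxis [ 0.008  -0.0053 -1.    ] head 24.86
scene 141 218
t 8.9333 d [ -0.6 340.9  49.8] rot [28.3  0.2  0.2]
```

View pics/scene10.png

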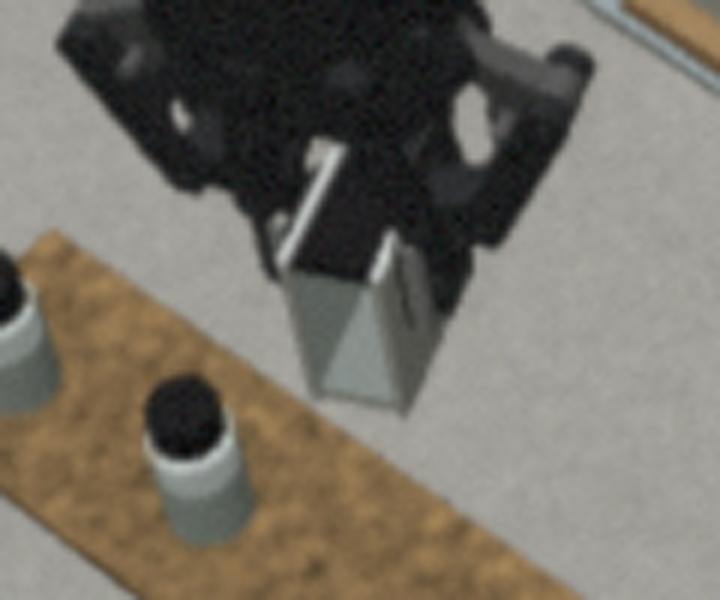

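Request:
apply_moves(targets=[{"tx":0,"ty":15,"tz":2,"ax":2,"ay":0,"az":0,"jaw":-1},{"tx":0,"ty":40,"tz":6,"ax":6,"ay":0,"az":0,"jaw":-1},{"tx":0,"ty":70,"tz":10,"ax":10,"ay":0,"az":0,"jaw":-1},{"tx":0,"ty":105,"tz":15,"ax":14,"ay":0,"az":0,"jaw":-1},{"tx":0,"ty":140,"tz":20,"ax":18,"ay":0,"az":0,"jaw":-1},{"tx":0,"ty":175,"tz":25,"ax":22,"ay":0,"az":0,"jaw":-1},{"tx":0,"ty":210,"tz":30,"ax":26,"ay":0,"az":0,"jaw":-1},{"tx":0,"ty":240,"tz":35,"ax":28.2,"ay":0,"az":0,"jaw":-1}])

```text
t: 9.6
ee_pos: [531.0, -16.8, 180.3]
eef_rot: [0.705, 0.022, 0.708, -0.021]
force: [0.3, 1.0, -1.1]
gripper_width: 27.4
```

```bash
python3 -c "
from h2 import *
print(robot.observe()['ee_pos'],robot.observe()['qpos'])
mv((505.8,77.8,185),-3.4)"
```

```text
[530.96114784 -16.78756121 180.30565722] [-2.59478453e-01  9.34375954e-02  1.77185497e+00  3.64169133e-04
  1.28078654e+00 -1.98255652e-01]
t 9.6 d [ -4.4  92.9 -30.9] rot [-0.1 -0.2 -0.1]
```

Request:
apply_moves(targets=[{"tx":-4,"ty":28,"tz":-9,"ax":0,"ay":0,"az":0,"jaw":-1},{"tx":-4,"ty":56,"tz":-19,"ax":0,"ay":0,"az":0,"jaw":-1},{"tx":-4,"ty":80,"tz":-27,"ax":0,"ay":0,"az":0,"jaw":-1},{"tx":-4,"ty":93,"tz":-31,"ax":0,"ay":0,"az":0,"jaw":-1},{"tx":-4,"ty":93,"tz":-31,"ax":0,"ay":0,"az":0,"jaw":-1},{"tx":-4,"ty":93,"tz":-31,"ax":0,"ay":0,"az":0,"jaw":-1}])

```text
t: 10.1
ee_pos: [506.7, 75.9, 185.0]
eef_rot: [0.706, 0.02, 0.708, -0.02]
force: [0.7, -0.6, -0.5]
gripper_width: 27.6
```

```bash
python3 -c "
from h2 import *
shot('11',70,60,5,('scene','top'))
mv((505.8,77.8,79),-3.4)"
```

```text
[506.74  75.91 185.03] [ 0.73 -0.55 -0.48] 10.1 27.571364873881176 xaxis [-2.9e-03 -2.0e-04 -1.0e+00] head -3.25
scene 209 88
top 161 199
t 10.2 d [106.7   2.9  -1.7] rot [ 0.  -0.1  0. ]
```

View pics/scene11.png

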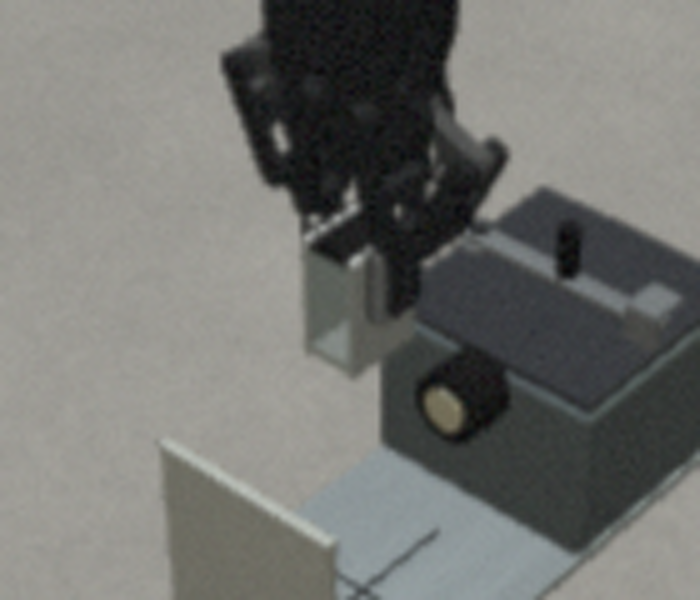

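View pics/top11.png

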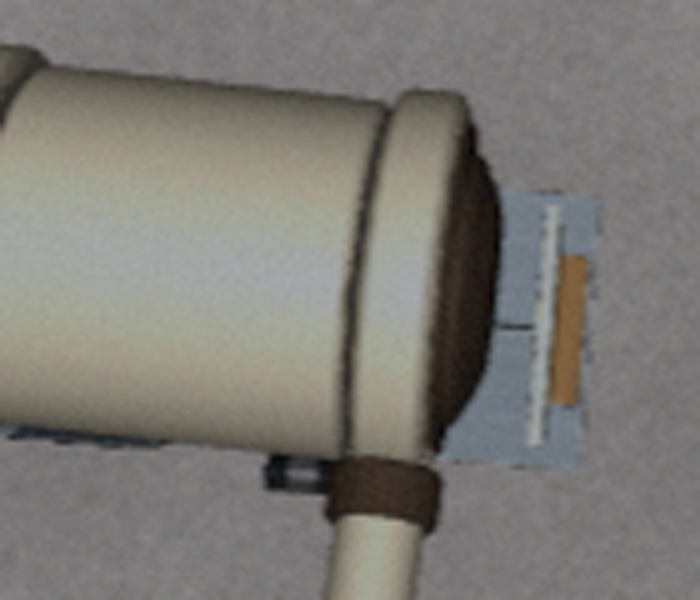

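Request:
apply_moves(targets=[{"tx":10,"ty":2,"tz":-1,"ax":0,"ay":0,"az":0,"jaw":-1},{"tx":30,"ty":2.5,"tz":-1.5,"ax":0,"ay":0,"az":0,"jaw":-1},{"tx":55,"ty":2.5,"tz":-1.5,"ax":0,"ay":0,"az":0,"jaw":-1},{"tx":80,"ty":2.5,"tz":-1.5,"ax":0,"ay":0,"az":0,"jaw":-1},{"tx":100,"ty":2.5,"tz":-1.5,"ax":0,"ay":0,"az":0,"jaw":-1},{"tx":106,"ty":2.5,"tz":-1.5,"ax":0,"ay":0,"az":0,"jaw":-1},{"tx":106,"ty":2.5,"tz":-1.5,"ax":0,"ay":0,"az":0,"jaw":-1},{"tx":106,"ty":2.5,"tz":-1.5,"ax":0,"ay":0,"az":0,"jaw":-1}])

```text
t: 10.87
ee_pos: [506.9, 77.7, 80.9]
eef_rot: [0.707, 0.021, 0.707, -0.021]
force: [0.3, -0.2, -0.2]
gripper_width: 27.3
```

```bash
python3 -c "
from h2 import *
shot('12',60,50,6,('scene','top'))
mv((505.8,77.8,79),-3.4)"
```

```text
[506.87  77.67  80.9 ] [ 0.33 -0.24 -0.17] 10.8667 27.292601515821946 xaxis [ 2.e-04 -0.e+00 -1.e+00] head -3.38
scene 220 134
top 176 210
t 10.9667 d [ 3.2 -0.1 -2.1] rot [0.  0.2 0. ]
```

View pics/scene12.png

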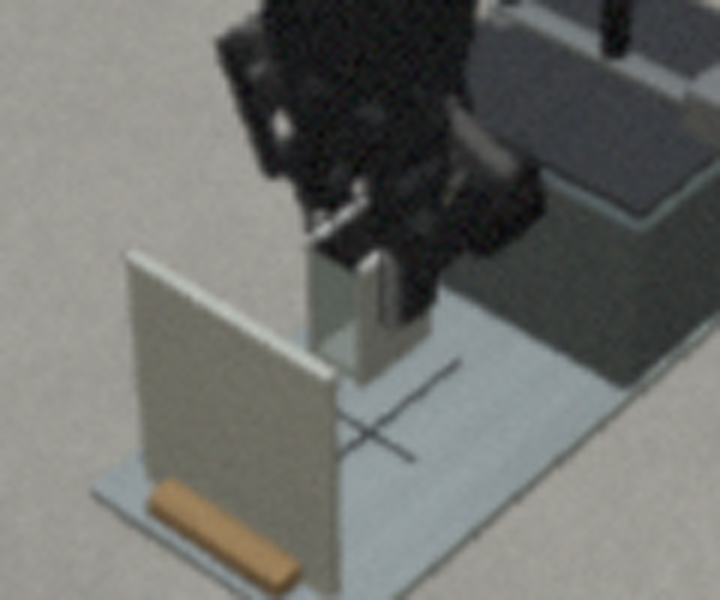

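View pics/top12.png

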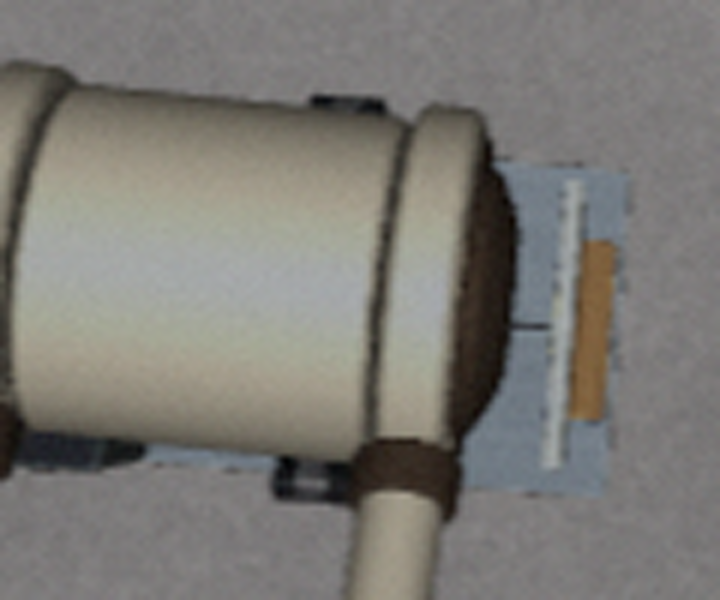

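```bash
cat > cf.py <<'E'
from h import *
def cellfit(pts,off,sc):
    L=np.array([a for a,_ in pts],float);uv=(np.array([b for _,b in pts])+.5)/sc-.5+off
    f=lambda p:(proj("scene",(L-[0,0,30])@R.from_euler('z',p[3]).as_matrix().T+p[:3])-uv).ravel()
    r=least_squares(f,[507,80,85,-.06]);return r.x,r.fun.reshape(-1,2).round(1).tolist()
E
python3 - <<'E'
from cf import *
x,r=cellfit([((14,-20,0),(362,385)),((-14,-20,0),(308,347)),((14,20,0),(432,337)),((-14,-20,60),(308,243)),((14,-20,60),(360,268)),((-14,20,60),(368,198))],(220,134),6)
print(x.round(3),r)
# bench refit in same image
from fit import fit
S=("scene",(220,134),6,[((65,85,105),(645,224)),((65,85,8),(626,386)),((-50,-78,125),(128,258)),((50,-78,125),(333,381)),((0,0,8),(372,434)),((-65,-95,8),(93,492)),((50,-78,8),(334,594)),((0,62,8),(460,360)),((20,0,8),(413,461))])
print(fit([S],[508,80,-.06,0]))
E
```

```text
[ 4.76570e+02  1.18627e+02  4.41570e+01 -6.60000e-02] [[-0.2, -0.3], [0.4, 0.9], [-1.2, -0.5], [-0.1, -0.2], [0.0, 0.8], [1.1, -0.7]]
(array([ 5.07084106e+02,  8.16532679e+01, -4.79349939e-02]), [[-0.3, -1.6], [0.1, 1.7], [-0.1, 0.2], [0.1, 0.1], [-0.1, 0.2], [-0.5, -0.6], [0.5, 1.9], [1.4, -0.8], [-0.7, -0.5]])
```

```bash
python3 - <<'E'
from fit import *
pts=[((14,-20,0),(362,385)),((-14,-20,0),(308,347)),((14,20,0),(432,337)),((-14,-20,60),(308,243)),((14,-20,60),(360,268)),((-14,20,60),(368,198))]
for z in (52,55,57,60): print(z,fit([("scene",(220,134),6,pts)],[507,80,-.06,z]))
p=tool()[0]
E
```

```text
52 (array([ 5.02797701e+02,  8.56398855e+01, -5.16370710e-02]), [[-0.0, 0.5], [0.0, 1.4], [-0.6, -0.4], [-0.5, -0.7], [0.2, 0.5], [1.1, -1.8]])
55 (array([ 5.04857884e+02,  8.30345932e+01, -5.01264463e-02]), [[0.0, 0.5], [-0.0, 1.5], [-0.6, -0.4], [-0.5, -0.7], [0.2, 0.5], [1.1, -1.9]])
57 (array([ 5.06231019e+02,  8.12963688e+01, -4.90867344e-02]), [[0.0, 0.6], [-0.0, 1.5], [-0.5, -0.4], [-0.6, -0.8], [0.2, 0.5], [1.1, -1.9]])
60 (array([ 5.08290359e+02,  7.86867378e+01, -4.74755345e-02]), [[0.0, 0.6], [-0.1, 1.6], [-0.5, -0.3], [-0.6, -0.8], [0.2, 0.4], [1.1, -2.0]])
```

```bash
python3 - <<'E'
from fit import *
for z in (130,150,170): print(z,(proj("top",(506.9,77.7,z))[0]-[176,210]+.5)*6-.5)
# outer edges depend on heading; axis line point seen top12 (530,326) z=8
print(ray("top",((530.5)/6-.5+176,326.5/6-.5+210),8))
print("lens top",ray("top",(105+415.5/4-.5,215+178/4-.5),85))
print("lens scene",ray("scene",(225+291.5/4-.5,110+240.5/4-.5),85))
for pk,x in (((68,264),-50),((205,347),50)): print("cardtop scene",x,ray("scene",(225+(pk[0]+.5)/4-.5,110+(pk[1]+.5)/4-.5),125))
for pk,x in (((665,98),50),((652,291),-50)): print("cardtop top",x,ray("top",(105+(pk[0]+.5)/4-.5,215+(pk[1]+.5)/4-.5),125))
E
```

```text
130 [348.09223562 301.3225782 ]
150 [341.57485398 299.7103094 ]
170 [334.71210921 298.01260473]
[501.51461343  18.70760367   8.        ]
lens top [508.7668063  137.67414317  85.        ]
lens scene [509.41490275 140.44411778  85.        ]
cardtop scene -50 [452.16605476  10.11918578 125.        ]
cardtop scene 50 [552.89581254   4.31439173 125.        ]
cardtop top 50 [551.48097809   1.72243367 125.        ]
cardtop top -50 [451.90340465   6.33776397 125.        ]
```

```bash
python3 - <<'E'
import cv2
t=cv2.imread("pics/top0.png");s=cv2.imread("pics/scene0.png")
cv2.imwrite("pics/d1.png",cv2.resize(t[235:290,190:290],None,fx=8,fy=8,interpolation=cv2.INTER_CUBIC))
cv2.imwrite("pics/d2.png",cv2.resize(s[150:220,230:330],None,fx=8,fy=8,interpolation=cv2.INTER_CUBIC))
E
```

```text
(no output)
```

View pics/d1.png

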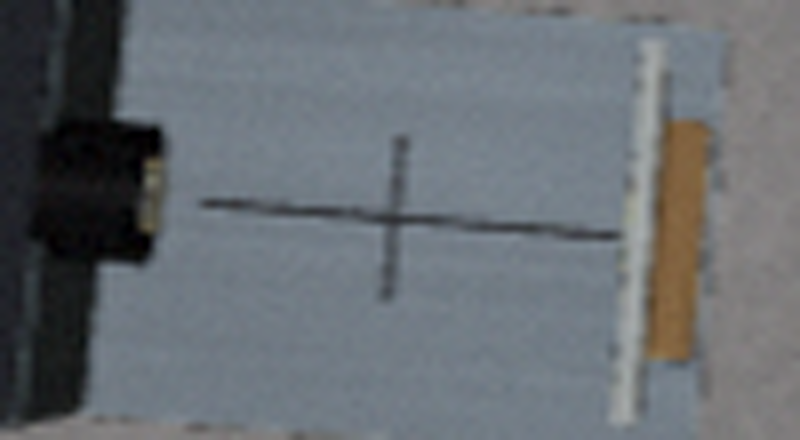

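View pics/d2.png

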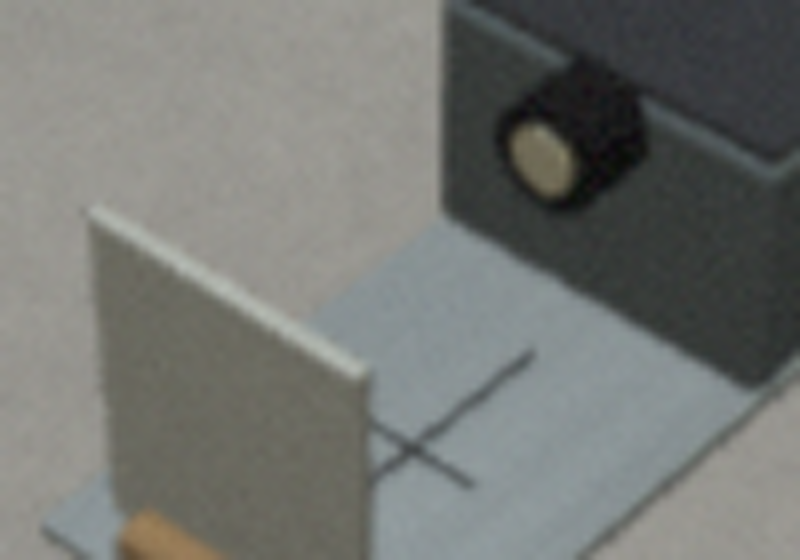

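Request:
apply_moves(targets=[{"tx":0,"ty":0,"tz":0,"ax":0,"ay":0,"az":0,"jaw":-1},{"tx":0,"ty":0,"tz":0,"ax":0,"ay":0,"az":0,"jaw":-1},{"tx":0,"ty":0,"tz":0,"ax":0,"ay":0,"az":0,"jaw":-1},{"tx":0,"ty":0,"tz":0,"ax":0,"ay":0,"az":0,"jaw":-1}])

```text
t: 11.3
ee_pos: [506.9, 78.1, 81.1]
eef_rot: [0.707, 0.021, 0.706, -0.021]
force: [0.3, -0.3, -1.1]
gripper_width: 27.7
```

```bash
python3 -c "
from h2 import *
p,M,s=tool();print(p,s['force'])
mv((506.3,78.3,79),-3.25)"
```

```text
[506.85174383  78.11445727  81.13488497] [ 0.25976449 -0.33448878 -1.09375224]
t 11.3 d [ 2.1  0.2 -0.6] rot [-0.1  0.1  0. ]
```

Request:
apply_moves(targets=[{"tx":1,"ty":0.2,"tz":-0.3,"ax":0,"ay":0,"az":0,"jaw":-1},{"tx":2,"ty":0.2,"tz":-0.6,"ax":0,"ay":0,"az":0,"jaw":-1},{"tx":2,"ty":0.2,"tz":-0.6,"ax":0,"ay":0,"az":0,"jaw":-1},{"tx":2,"ty":0.2,"tz":-0.6,"ax":0,"ay":0,"az":0,"jaw":-1},{"tx":2,"ty":0.2,"tz":-0.6,"ax":0,"ay":0,"az":0,"jaw":-1},{"tx":2,"ty":0.2,"tz":-0.6,"ax":0,"ay":0,"az":0,"jaw":-1}])

```text
t: 11.8
ee_pos: [506.0, 78.3, 78.6]
eef_rot: [0.707, 0.021, 0.707, -0.021]
force: [-0.1, -0.0, -0.8]
gripper_width: 27.8
```

```bash
python3 -c "
from h2 import *
shot('13',50,37,8,('scene',),(285,177))
mv((506.3,78.3,79),-3.25)
im=robot.camera('scene')[:,:,::-1].copy()
# overlay expected cell model with scene bias-free bench fit in this image
cv2.imwrite('pics/full13.png',im)
print(np.abs(robot.observe()['dq']).max())
"
```

```text
[505.97  78.35  78.65] [-0.09 -0.   -0.83] 11.8 27.818746130379168 xaxis [ 0. -0. -1.] head -3.34
scene 235 140
t 11.85 d [-0.3 -0.   0.3] rot [-0.1 -0.  -0. ]
0.002842841023343723
```

View pics/scene13.png

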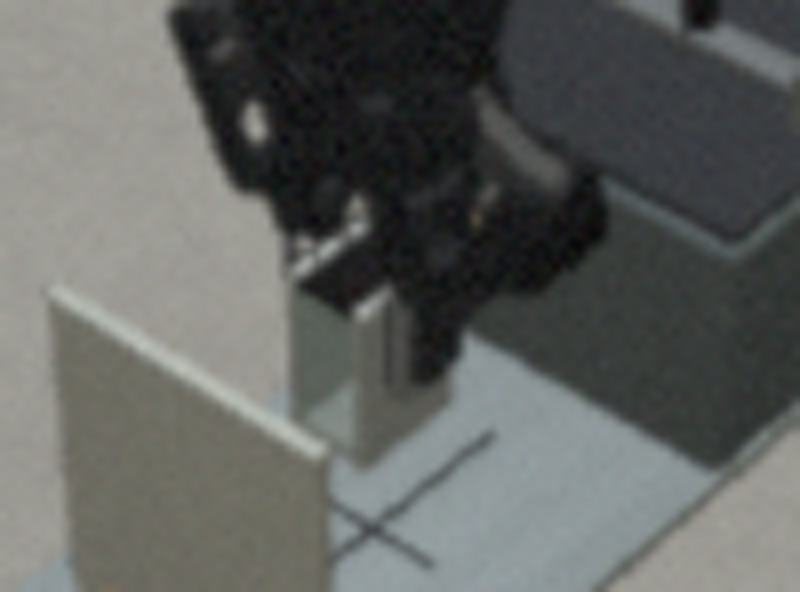

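View pics/full13.png

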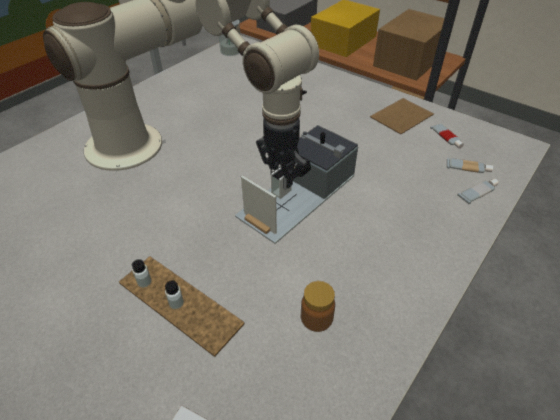

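```bash
python3 - <<'E'
from fit import *
L=[((14,-20,0),(360,468)),((-14,-20,0),(295,420)),((14,20,0),(447,400)),((-14,-20,60),(292,280)),((14,-20,60),(357,312))]
B=[("scene",(235,140),8,[((65,85,105),(738,252)),((65,85,8),(715,468)),((-50,-78,125),(48,292)),((50,-78,125),(326,462)),((0,0,8),(374,529)),((0,62,8),(494,434)),((20,0,8),(432,566))])]
b,r=fit(B,[508,80,-.06,0]);print("bench",b,r)
for bb in (b,(508.57,81.69,-.0635)):
    Rz=R.from_euler('z',bb[2]).as_matrix()
    for c,px in L:
        P=Rz@(np.array(c)+[0,0,55])+[bb[0],bb[1],0]
        print(c,(np.array(px)+.5)/8-.5+[235,140]-proj("scene",P)[0])
print("px per mm: x",proj("scene",(508,80,85))-proj("scene",(507,80,85)),"y",proj("scene",(508,81,85))-proj("scene",(508,80,85)),"z",proj("scene",(508,80,86))-proj("scene",(508,80,85)))
E
```

```text
bench [ 5.07033710e+02  8.13815565e+01 -4.71334567e-02] [[-0.1, -1.7], [0.0, 1.6], [0.2, 0.8], [-0.2, -0.0], [0.0, 0.4], [1.2, -1.0], [-0.9, -0.4]]
(14, -20, 0) [-0.70116178 -1.01884839]
(-14, -20, 0) [ 0.25670227 -1.63076079]
(14, 20, 0) [-0.90138304 -0.56867519]
(-14, -20, 60) [0.38097777 0.41424224]
(14, -20, 60) [-0.9637545 -0.9482975]
(14, -20, 0) [-1.13611297 -1.21581849]
(-14, -20, 0) [-0.29986472 -1.72136706]
(14, 20, 0) [-1.54508062 -0.88124381]
(-14, -20, 60) [-0.19927699  0.3242117 ]
(14, -20, 60) [-1.41750357 -1.14441936]
px per mm: x [[0.34348083 0.17776392]] y [[ 0.26758291 -0.22956488]] z [[-0.00113314 -0.32576745]]
```

Request:
apply_moves(targets=[{"tx":0,"ty":0.3,"tz":0.6,"ax":0,"ay":0,"az":0,"jaw":-1},{"tx":0,"ty":0.3,"tz":0.6,"ax":0,"ay":0,"az":0,"jaw":-1},{"tx":0,"ty":0.3,"tz":0.6,"ax":0,"ay":0,"az":0,"jaw":-1},{"tx":0,"ty":0.3,"tz":0.6,"ax":0,"ay":0,"az":0,"jaw":-1},{"tx":0,"ty":0.3,"tz":0.6,"ax":0,"ay":0,"az":0,"jaw":-1},{"tx":0,"ty":0.3,"tz":0.6,"ax":0,"ay":0,"az":0,"jaw":-1},{"tx":0,"ty":0.3,"tz":0.6,"ax":0,"ay":0,"az":0,"jaw":-1},{"tx":0,"ty":0.3,"tz":0.6,"ax":0,"ay":0,"az":0,"jaw":-1}])

```text
t: 12.57
ee_pos: [506.6, 78.6, 78.7]
eef_rot: [0.707, 0.021, 0.707, -0.021]
force: [0.0, 0.4, -0.9]
gripper_width: 27.7
```

```bash
python3 -c "
from h2 import *
p,M,s=tool();print(p,s['force'],s['t'],s['gripper_width'],np.abs(s['dq']).max())
print(robot.sign_off())"
```

```text
[506.56636621  78.6083503   78.65400053] [ 0.00635365  0.44212468 -0.85881668] 12.5667 27.70170001598327 0.0016826786369026259
the job is handed in; nothing more can be done
None
```

I swung the latch home, then picked up the cell and handed the job in at t ≈ 12.6 s with the arm still holding it in the light path.

- **Latch:** I pushed the peg round with the closed fingers until it met the hard stop. About 10 N of push gave no further movement, and the scene picture afterwards shows the bar in its catch.
- **Cell grip:** I gripped the cell across its two frosted faces at 35 N. The opening reads 27.7 mm against the 28 mm cell width, and the picture shows the pads on the frosted faces only.
- **Hold:** At hand-in the arm was practically still and the tool vertical. The jaws were at about -3.3°, against a measured bench heading of about -3.2°. I worked out the cell centre at about (506.6, 78.6, 84.8) mm, its height taken from the grasp on the rest.
- **Vials and jar:** I kept clear of them, and the last full picture shows both vials and the jar standing where they were.

**Disagreement:** the two cameras and the latch contact put the bench origin 2–4 mm apart (x 505–508, y 77–82). I aimed at a compromise, so centring is good to about 2 mm. The last scene check left under 1 px of mean offset against the bench fitted in that same picture. If that offset were all in height, the cell would be about 2 mm high. I trusted the height from the grasp instead. I made a final shift of about 0.6 mm in x after that check and did not photograph it.

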